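Load a glass cell into the photometer with self-closing tweezers

TASK

Use the self-closing tweezers from their stand to take the middle-sized of the three stoppered glass cells out of the rack, keeping it upright, leaving the other two where they are and never touching the glass with the gripper. Set it in the cell holder of the photometer and press it gently down past the side spring until it sits firmly on the stop; the glass chips if it is forced. Then let go of the cell and put the tweezers back upright in their stand.

Things in the scene. Friction and masses are not known exactly. Their poses are not given: they have to be found in the camera images.
- tweezers: Self-closing cross-lock steel tweezers, 40 g, standing upright in the stand, tips down. Origin: the rear joint at the top (rear end 5 mm above it); z points from tips to rear; y is the direction in which the grip pads are squeezed. The arms cross below the pads, so squeezing parts the tips. The tips end 100 mm below the origin.
- grip_pads (a point): Midway between the two flat knurled grip pads of the tweezers, 36 mm below the origin, axes as the tweezers'. Pads 24 mm high, 16 mm wide (x), 36 mm apart over their outer faces at rest. A squeeze under 40 N only holds the tweezers; from 44 N on the tips part 2.5 mm per mm of pad travel, to a built-in stop at 56 N, pads 28 mm apart.
- tips (a point): Midway between the two black rubber-coated tips, 90 mm below the origin; each is flat, 20 mm high (to 100 mm), 14 mm wide (x), 3 mm thick. Gap 2.5 mm at rest, 23 mm fully open. On a 12.5 mm cell the pads stand 32 mm apart and the spring equals a 50 N squeeze: holding on with 20 to 30 N leaves 8 to 12 N of grip on the cell.
- cell: The cell to load, the middle-sized one: a closed glass cell with a white stopper, 22.5 mm long (x), 12.5 mm thick (y), 45 mm high to the underside of the stopper, 52 mm in all; about 30 g. Origin: centre of its foot. Stands upright in any of the rack's three pockets. Take it near the top by its two long frosted sides (across y).
- cell_short: Bystander in the rack: the short cell, 12.5 by 12.5 mm, otherwise like the cell. Origin: centre of its foot. Leave it in its pocket.
- cell_long: Bystander in the rack: the long cell, 42.5 by 12.5 mm, otherwise like the cell. Origin: centre of its foot. Leave it in its pocket.
- rack: White plastic rack fixed to the bench, 66 (x) by 142 (y) by 18 mm high, with three pockets in a row along y, 44 mm apart, each 46 (x) by 18 (y) mm and 12 mm deep (floor 6 mm above the bench). Origin: centre of the underside.
- holder: Aluminium cell holder in the photometer's compartment, 44 (x) by 34 (y) by 55 mm, its top 77 mm above the bench. Origin: centre of the underside, z up. In its top is one upright well, 25 (x) by 15 (y) mm with a 2.5 mm bevel; the cell's x goes along the holder's x, either way round. Pushed with over 10 N the glass chips.
- well_mouth (a point): Centre of the well's mouth, in the plane of the holder's top. A sprung leaf in the -y wall, crest 14 mm down, presses the cell to the +y wall with 1.5 N: 1 to 3 N of drag. Below it an adjustable stop takes the cell's foot, 17 to 27 mm below the mouth: set for another job and out of sight, so felt for. Seated: the stop meets a push of 5 N or more.
- photometer: White bench photometer, fixed, 300 (x) by 280 (y) by 98 mm high, with an open sample compartment on top, 150 (x) by 130 (y) mm, 60 mm or more free all round the holder's middle. Its cover is pushed back to +x and rises 18 mm above the housing. Origin: centre of the underside.
- stand: Grey plastic tweezers stand fixed to the bench, 70 (x) by 78 (y) by 42 mm high. Origin: centre of the underside. The tweezers stand in its middle slot, 19 (x) by 18 (y) mm, 34 mm deep (floor 8 mm above the bench), 4 mm bevel, either way round, their y along the stand's y. Four small round holes are empty.

How it is judged (in metres and radians):
On the way, in this order (a step that is already met when the one before it is completed fails the run):
1. the cell is gripped by the tweezers alone and lifted clear of the rack (contact force between tweezers and cell above 1 N and z of cell in the frame of rack above 0.025 m and contact force between cell and rack below 0.05 N), for 0.2 s.
2. the cell stands in the well and is pressed onto the stop (side spring and push together over 6 N) (x of cell in the frame of holder between -0.003 and 0.003 m and y of cell in the frame of holder between -0.003 and 0.003 m and z of cell in the frame of holder below 0.0392 m and angle between the z axis of cell and the z axis of holder, either way round below 0.07 rad and contact force between cell and holder above 6 N), for 0.15 s.
At the end, for the whole second after the job is handed in: The cell stands upright in the holder's well, its foot 15.8 mm or more below the mouth, free of the tweezers; the tweezers stand in the slot of their stand, upright within 11 degrees and down to its floor within 5 mm; the other two cells are within 8 mm of where they were; all is at rest (x of cell in the frame of holder between -0.003 and 0.003 m and y of cell in the frame of holder between -0.003 and 0.003 m and z of cell in the frame of holder below 0.0392 m and angle between the z axis of cell and the z axis of holder, either way round below 0.07 rad and linear speed of cell below 0.01 m/s and linear speed of tweezers below 0.05 m/s and contact force between tweezers and cell below 0.05 N and horizontal distance between tweezers and stand below 0.02 m and z of tweezers in the frame of stand between 0.103 and 0.114 m and angle between tweezers's own z axis and vertical below 0.2 rad and distance of each of cell_short, cell_long from where it was at the start of the episode below 0.008 m); the robot touches nothing.
It fails at once if the glass is forced: more than 16 N between the cell and the holder (contact force between cell and holder above 16 N).
It fails at once if the gripper touches the glass (contact force between the fingers and cell above 0.3 N).
It fails at once if the cell is tipped by more than 30 degrees (angle between cell's own z axis and vertical above 0.52 rad).
It fails at once if one of the other two cells is moved from its pocket place (more than 12 mm) (distance of any of cell_short, cell_long from where it was at the start of the episode above 0.012 m).
It also fails if it takes over 72 s, if anything falls off the work surface, if the arm or the gripper's body presses on something with over 40 N, if the wrist force passes 120 N, or if a joint passes its speed limit or range.

ROBOT

A 7-joint arm with a two-finger parallel gripper is mounted at the origin on the work surface. World frame = base frame: x ahead of the robot, y to its left, z up, the work surface at z = 0. Lengths are in m, angles in degrees, forces in N, time in s.
With the tool pointing down it reaches from about 0.4 to 0.85 m from the base axis. Payload 10.4 kg.
Tool frame: the origin (TCP) lies at the very end of the fingers, on their centre line; the grasp point (between the pads) lies 19 mm behind it; x points along the fingers, y is the direction in which the jaws open and shut, and the axes are right-handed (so a half turn about x gives the same grasp; the last joint's range is limited). The gripper opens to 85 mm and grips with 20 to 120 N. Pads are 22 mm wide; open, the fingers measure 114 mm over their backs; the gripper's body (76 mm by 85 mm) begins 54 mm behind the grasp point. The pads swing forward as they close: fully open they stand 13 mm farther back than shut.
Start: joints at [68.606, 19.034, -3.707, 83.658, 1.238, 77.344, -5.071], TCP at [0.215, -0.587, 0.231] pointing down, gripper open.
Joint ranges: [-148.97, 148.97], [-28.65, 121.19], [-84.17, 76.75], [9.2, 138.47], [-72.65, 252.65], [3.7, 117.97], [-149.18, 149.18]. Speed limits (degrees/s): [127.2, 127.2, 159.86, 159.86, 180, 180, 180].

INTERFACE

Orientations are given as [roll, pitch, yaw] about the fixed x, y, z axes, in that order (R = Rz(yaw) Ry(pitch) Rx(roll)).
In Python, from workcell import bot, jaws, kin, viewer gives the robot as it stands. The module is installed in compiled form; this text tells all that it offers. Calls block until the motion is done:
- bot.reach(position, orientation): joint-space move of the TCP to a pose.
- bot.movel(position, frame=None, feed=0.15, threshold=None): straight line of the TCP; frame=None keeps the orientation; feed is the mean speed in m/s. With threshold (N) it stops when the force on the tool has changed by that much, and returns True; else False.
- bot.set_joints(angles): joint-space move.
- jaws.gripper_to(opening, strength=None): opening from 0.0 (shut) to 1.0 (fully open); strength is the grip in N (None keeps the last); returns when the fingers have stopped.
- bot.hold(seconds).
- kin.inverse_kinematics(position, orientation): joint angles nearest the present ones, or None.
- bot.sense(): the state.
- viewer.grab_frame(name): name is "scene" or "top" or "wrist"; returns the picture (400x640x3 uint8, red, green, blue); there is no depth.
- viewer.get_calibration(name): a dict with "K" (3x3 intrinsics, pixels), "rvec" (rotation vector, rad) and "tvec" (3), from world to camera coordinates, as OpenCV has them; the wrist camera has in their place "mount" (4x4, takes a point from camera to tool coordinates, whose origin is the TCP and whose axes are the tool frame's). Camera axes: x right, y down, z forward; pixel columns grow to the right and rows downward; lengths in m; the calibration is good to about 2 mm. A picture is of the moment at which its call begins: read the wrist's pose just before it. get_calibration takes no time and is no camera call.
A pose or a line that the arm cannot do raises bot.Unreachable and nothing moves.
- bot.sign_off(): hands the job in, once; it reports no verdict.
The state is a dict: "time": time; "q": joint angles; "qvel": joint speeds; "tau": joint torques, N m; "tcp_pos": TCP position; "tcp_rot": TCP orientation; "contact_force": force on the tool from outside, world axes, zero at the start; "wrist_torque": the same for the moment, N m; "grip_width": opening from 0.0 (shut) to 1.0 (fully open).
Only numpy, scipy, OpenCV 4.12 (cv2) and the standard library are available. Lean on these libraries where they do the work, as an engineer would, in place of code of your own. Each camera call takes 0.05 s, during which the arm holds its last target.

## Working session

There is one attempt and no reset: what is moved stays moved. The work goes in short steps, each a Python script; the robot and the scene stay as the last script left them, time stands still between calls to the robot, and variables do not carry over. Pictures are saved under pics/ and viewed, and the job is handed in when it is done.

```bash
ls; mkdir -p pics
python3 - <<'E'
from workcell import bot, jaws, kin, viewer
import cv2
s=bot.sense(); print(s)
for n in("scene","top","wrist"):
    im=viewer.grab_frame(n); cv2.imwrite(f"pics/{n}0.png",im[...,::-1]); print(n,viewer.get_calibration(n))
E
```

```text
pics
{'time': 0.0, 'q': array([68.60438753, 19.07255258, -3.70704388, 83.70652052,  1.23718476,
       77.34387099, -5.07233039]), 'qvel': array([-0.03615311, -0.00554143,  0.02485668, -0.02641511,  0.001098  ,
       -0.07718168, -0.01798279]), 'tau': array([-1.11773606e-03, -6.25446510e+01,  4.81463608e-02, -3.91613138e+01,
        1.60854904e-02,  9.96934745e-03, -2.28394617e-05]), 'tcp_pos': array([ 0.2146594 , -0.58657175,  0.23050534]), 'tcp_rot': array([-87.58433937,  89.91688931, 112.5158707 ]), 'contact_force': array([-0.14164785, -0.80215267, -0.81127167]), 'wrist_torque': array([-0.00700863,  0.00401845,  0.03252089]), 'grip_width': 0.9992624666147896}
scene {'K': array([[479.63293877,   0.        , 324.802509  ],
       [  0.        , 479.63293877, 193.07538194],
       [  0.        ,   0.        ,   1.        ]]), 'rvec': array([ 1.42997732,  2.3940522 , -0.6367176 ]), 'tvec': array([ 0.21807169, -0.39060863,  1.22213165])}
top {'K': array([[458.92357362,   0.        , 313.5297047 ],
       [  0.        , 458.92357362, 199.33111827],
       [  0.        ,   0.        ,   1.        ]]), 'rvec': array([ 2.11690443, -2.10439709,  0.17912517]), 'tvec': array([0.03634427, 0.56235458, 0.92991417])}
wrist {'K': array([[282.57307719,   0.        , 317.56161007],
       [  0.        , 282.57307719, 196.53018287],
       [  0.        ,   0.        ,   1.        ]]), 'mount': array([[-8.82998249e-05, -2.75412794e-01,  9.61326055e-01,
        -1.42568971e-01],
       [ 9.99999574e-01,  8.59367251e-04,  3.38054421e-04,
         9.37593362e-04],
       [-9.19236642e-04,  9.61325675e-01,  2.75412601e-01,
        -7.05383804e-02],
       [ 0.00000000e+00,  0.00000000e+00,  0.00000000e+00,
         1.00000000e+00]])}
```

View pics/scene0.png

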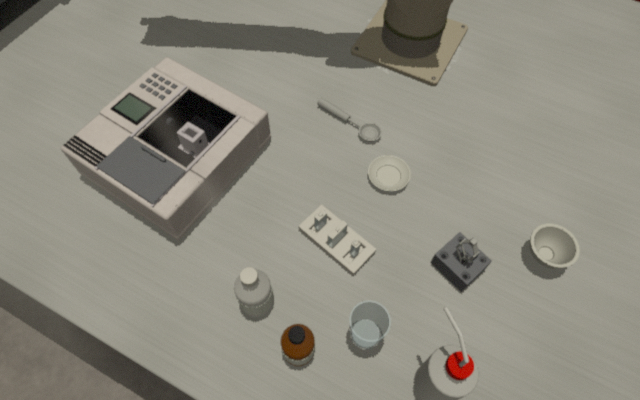

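View pics/top0.png

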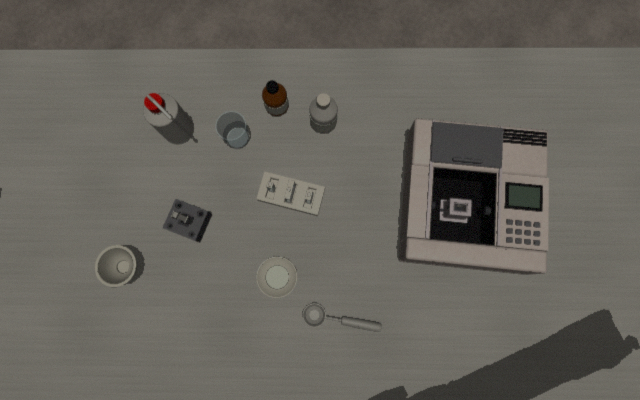

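View pics/wrist0.png

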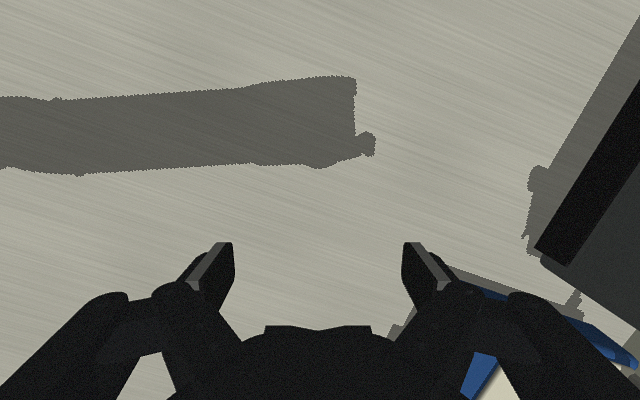

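```bash
cat > h.py <<'E'
from workcell import bot, jaws, kin, viewer
import numpy as np, cv2
from scipy.spatial.transform import Rotation as R
def down(a):
    """tool x down, tool y at world angle a (deg)"""
    a=np.radians(a); x=np.array([0,0,-1.]); y=np.array([np.cos(a),np.sin(a),0]); z=np.cross(x,y)
    return R.from_matrix(np.c_[x,y,z])
def eul(r): return r.as_euler('xyz',degrees=True)
def cam(name,s=None):
    c=viewer.get_calibration(name); K=c['K']
    if name=='wrist':
        T=np.eye(4); T[:3,:3]=R.from_euler('xyz',s['tcp_rot'],degrees=True).as_matrix(); T[:3,3]=s['tcp_pos']
        M=np.linalg.inv(T@c['mount'])
    else:
        M=np.eye(4); M[:3,:3]=cv2.Rodrigues(c['rvec'])[0]; M[:3,3]=c['tvec']
    return K,M
def ray(uv,z,KM):
    K,M=KM; Rm,t=M[:3,:3],M[:3,3]; o=-Rm.T@t
    d=Rm.T@np.linalg.inv(K)@np.array([*uv,1.]); return o+d*(z-o[2])/d[2]
def proj(P,KM):
    K,M=KM; p=(np.atleast_2d(P)@M[:3,:3].T+M[:3,3])@K.T; return p[:,:2]/p[:,2:]
def snap(name,tag):
    s=bot.sense(); im=viewer.grab_frame(name); cv2.imwrite(f'pics/{tag}.png',im[...,::-1]); np.savez(f'pics/{tag}.npz',im=im,tcp_pos=s['tcp_pos'],tcp_rot=s['tcp_rot']); return s
def camf(name,tag): return cam(name,np.load(f'pics/{tag}.npz') if name=='wrist' else None)
E
python3 - <<'E'
from h import *
t=cam('top')
for n,uv,z in [('stand',(188,217),.042),('rack',(291,193),.018),('rackL',(258,193),.018),('rackR',(322,200),.018),('well',(459,208),.077),('photTL',(417,122),.098),('photTR',(548,127),.098),('photBL',(408,262),.098),('photBR',(546,270),.098)]: print(n,ray(uv,z,t).round(3))
print('cam',-t[1][:3,:3].T@t[1][:3,3])
im=cv2.imread('pics/top0.png'); cv2.imwrite('pics/topc.png',np.hstack([cv2.resize(im[150:260,150:250],None,fx=4,fy=4,interpolation=2),cv2.resize(im[150:260,245:345],None,fx=4,fy=4,interpolation=2)]))
E
```

```text
stand [0.524 0.312 0.042]
rack [0.583 0.091 0.018]
rackL [0.583 0.165 0.018]
rackR [0.568 0.022 0.018]
well [ 0.541 -0.263  0.077]
photTL [ 0.72  -0.178  0.098]
photTR [ 0.709 -0.45   0.098]
photBL [ 0.428 -0.15   0.098]
photBR [ 0.414 -0.42   0.098]
cam [0.37470418 0.01716289 1.02059108]
```

View pics/topc.png

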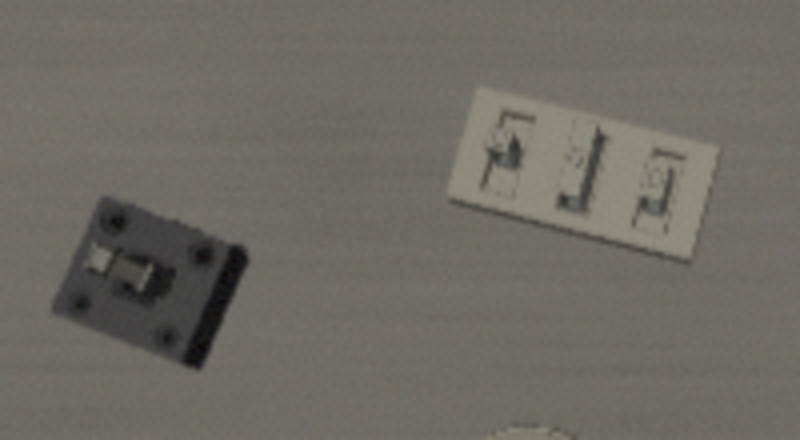

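Run:
```python
from h import *
s=bot.sense(); r=R.from_euler('xyz',s['tcp_rot'],degrees=True).as_matrix(); print(r.round(2))
for n,p in [('rack',(.58,.09,.17)),('stand',(.52,.31,.2)),('well',(.54,-.265,.2))]:
    for a in range(-180,180,30):
        try: q=kin.inverse_kinematics(list(p),list(eul(down(a))))
        except Exception as e: q=e
        print(n,a,None if q is None else np.round(q))
```

```text
[[-0.    0.34 -0.94]
 [ 0.   -0.94 -0.34]
 [-1.   -0.    0.  ]]
rack -180 [ 39.  35. -71.  92.  33.  78. 144.]
rack -150 [ -63.   30.   67.   97.  -28.   73. -141.]
rack -120 [  23.   23.  -45.   92.   17.   72. -145.]
rack -90 [  28.   25.  -52.   92.   20.   73. -118.]
rack -60 [ 30.  26. -55.  92.  22.  73. -89.]
rack -30 [ 29.  26. -55.  92.  22.  73. -59.]
rack 0 [ 30.  26. -55.  92.  22.  73. -29.]
rack 30 [ 30.  26. -55.  92.  22.  74.   1.]
rack 60 [ 30.  26. -56.  92.  23.  74.  31.]
rack 90 [ 32.  27. -58.  92.  24.  74.  60.]
rack 120 [ 39.  35. -71.  92.  33.  78.  84.]
rack 150 [ 39.  35. -71.  92.  33.  78. 114.]
stand -180 [ 15.  35. -71.  87.  34.  82. 122.]
stand -150 [ 18.  42. -80.  87.  41.  86. 148.]
stand -120 [ -69.   21.   43.   91.  -15.   73. -144.]
stand -90 [   4.   26.  -52.   87.   21.   77. -139.]
stand -60 [   7.   27.  -56.   87.   23.   78. -111.]
stand -30 [ 15.  35. -71.  87.  33.  82. -87.]
stand 0 [ 14.  34. -69.  87.  32.  81. -57.]
stand 30 [  9.  29. -60.  87.  26.  79. -23.]
stand 60 [  9.  29. -60.  87.  26.  79.   7.]
stand 90 [  9.  29. -59.  87.  25.  78.  38.]
stand 120 [ 15.  35. -71.  87.  34.  82.  62.]
stand 150 [ 15.  35. -71.  87.  34.  82.  92.]
well -180 [ -27.   30.   67.   93.  -28.   76. -136.]
well -150 [  32.   18.  -12.   89.    4.   73. -131.]
well -120 [  34.   18.  -15.   89.    5.   73. -102.]
well -90 [ 37.  18. -18.  89.   6.  74. -73.]
well -60 [ 38.  18. -21.  89.   7.  74. -43.]
well -30 [ 42.  19. -25.  89.   8.  74. -14.]
well 0 [ 45.  20. -29.  89.  10.  74.  15.]
well 30 [ 47.  20. -31.  89.  11.  74.  44.]
well 60 [ 48.  20. -33.  89.  11.  74.  74.]
well 90 [ 50.  21. -36.  88.  13.  75. 103.]
well 120 [ 72.  35. -71.  87.  33.  82. 119.]
well 150 [ 75.  41. -80.  87.  40.  85. 145.]<sys>:0: UserWarning: Gimbal lock detected. Setting third angle to zero since it is not possible to uniquely determine all angles.
```

```bash
python3 -W ignore - <<'E'
from h import *
bot.reach([.57,-.263,.22],eul(down(84))); snap('wrist','w_well')
bot.reach([.61,.09,.18],eul(down(84))); snap('wrist','w_rack')
bot.reach([.55,.312,.23],eul(down(75))); s=snap('wrist','w_stand'); print(s['time'],s['tcp_pos'])
E
```

```text
4.275 [0.5512301  0.30983617 0.22951392]
```

View pics/w_well.png

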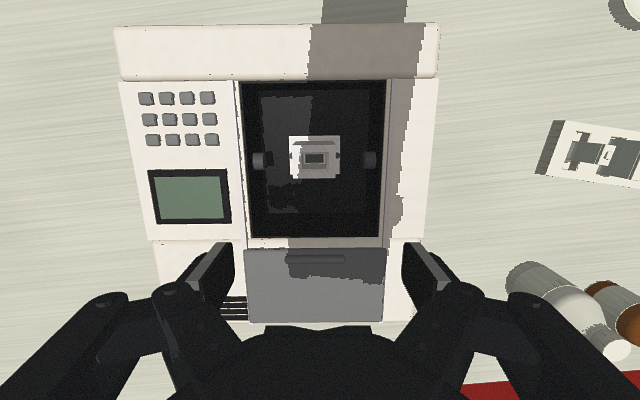

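View pics/w_rack.png

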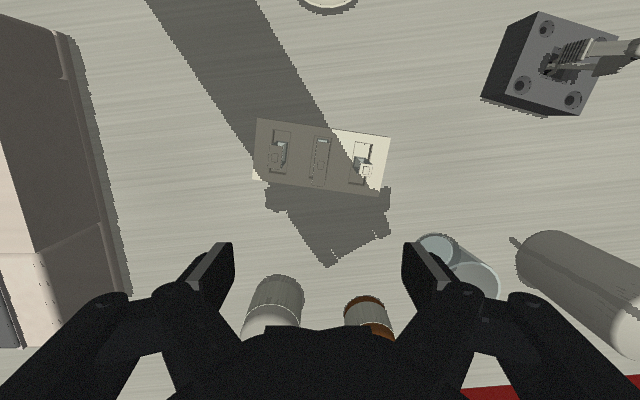

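View pics/w_stand.png

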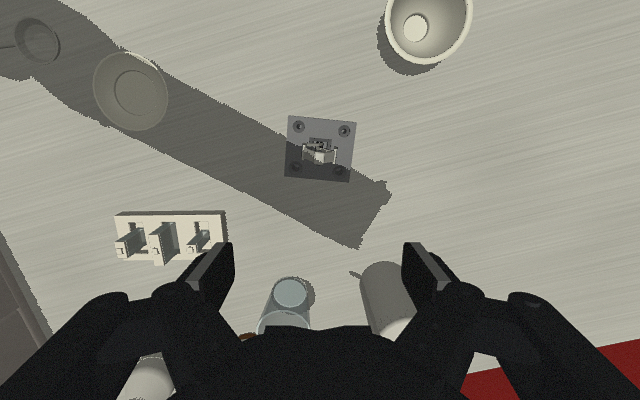

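```bash
python3 -W ignore - <<'E'
from h import *
def crop(tag,x0,y0,w,h,f):
    im=cv2.imread(f'pics/{tag}.png'); c=cv2.resize(im[y0:y0+h,x0:x0+w],None,fx=f,fy=f,interpolation=2)
    c=np.clip(c.astype(float)*1.3,0,255).astype('uint8'); cv2.imwrite(f'pics/{tag}_c.png',c)
crop('w_well',270,120,90,70,8); crop('w_rack',245,110,155,95,5); crop('w_stand',275,105,95,85,7)
E
```

```text
(no output)
```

View pics/w_well_c.png

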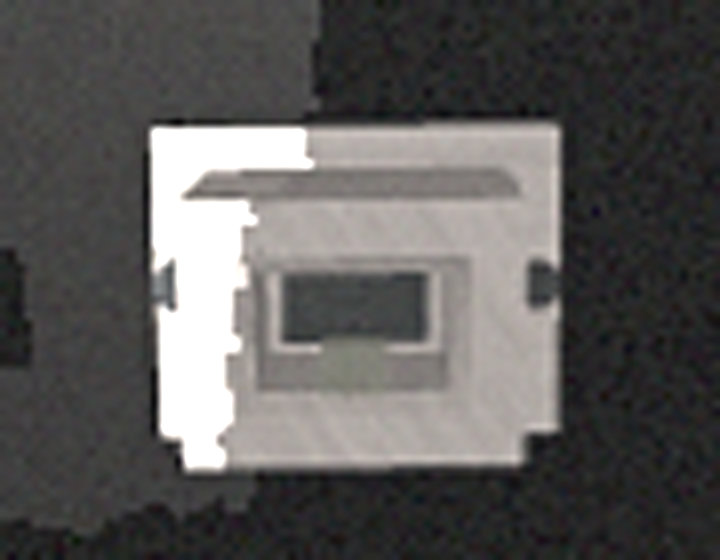

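View pics/w_rack_c.png

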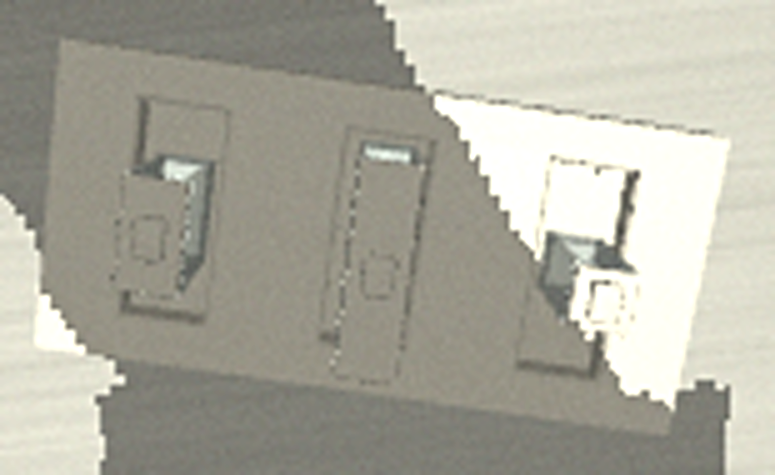

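View pics/w_stand_c.png

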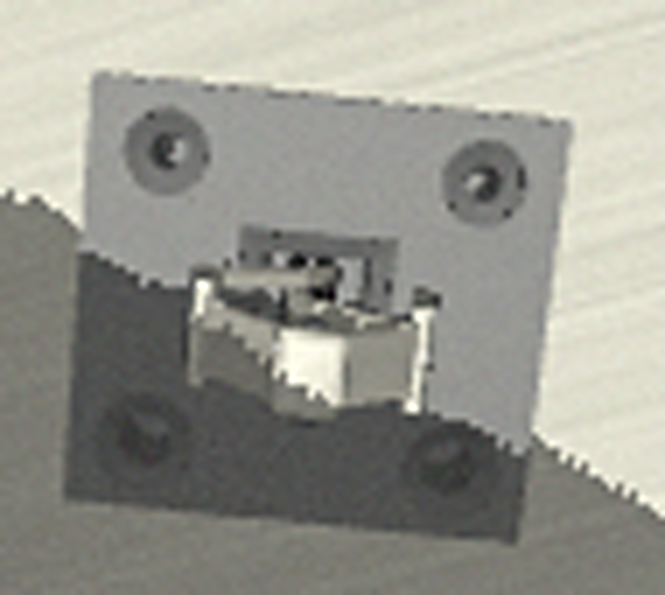

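```bash
python3 -W ignore - <<'E'
from h import *
a=cv2.imread('pics/top0.png')[180:240,420:500]; b=cv2.imread('pics/scene0.png')[105:165,150:230]
c=np.hstack([cv2.resize(i,None,fx=5,fy=5,interpolation=2) for i in(a,b)]); cv2.imwrite('pics/hold.png',c)
from scipy.optimize import least_squares
def fit(tag,pix,pts,z,x0,name='wrist'):
    KM=camf(name,tag); pix=np.array(pix,float); pts=np.array(pts,float)/1000
    def P(p):
        c,s=np.cos(p[2]),np.sin(p[2]); xy=pts[:,:2]@np.array([[c,s],[-s,c]])+p[:2]; return np.c_[xy,pts[:,2]+z]
    r=least_squares(lambda p:(proj(P(p),KM)-pix).ravel(),x0)
    print(tag,r.x[:2].round(4),np.degrees(r.x[2]).round(2),'res px',r.fun.reshape(-1,2).round(1).tolist()); return r.x
f=lambda c,k,x0,y0:[((u+.5)/k-.5+x0,(v+.5)/k-.5+y0) for u,v in c]
fit('w_stand',f([(93,73),(572,122),(518,542),(65,498)],7,275,105),[(-35,-39,0),(-35,39,0),(35,39,0),(35,-39,0)],.042,[.52,.31,-.2])
fit('w_rack',f([(60,40),(730,138),(672,435),(38,345)],5,245,110),[(-33,-71,0),(-33,71,0),(33,71,0),(33,-71,0)],.018,[.58,.09,-.1])
KM=camf('wrist','w_well')
for n,c in dict(hTL=(150,125),hTR=(560,125),hBR=(525,468),bTL=(258,255),bTR=(470,255),bBR=(448,390),bBL=(258,390)).items():
    print(n,ray(f([c],8,270,120)[0],.077,KM).round(4))
for n,c in dict(TL=(115,27),TR=(439,22),cTL=(241,82),cTR=(386,80),cBR=(381,238),cBL=(247,238)).items(): print(n,ray(c,.098,KM).round(4))
E
```

```text
w_stand [0.5217 0.3191] -20.65 res px [[-0.2, -0.1], [0.3, -0.1], [0.1, 0.1], [-0.2, 0.1]]
w_rack [0.5865 0.0927] -14.15 res px [[0.3, -0.1], [0.4, -0.2], [-0.4, -0.1], [-0.3, 0.5]]
hTL [ 0.5164 -0.2881  0.077 ]
hTR [ 0.5218 -0.2377  0.077 ]
hBR [ 0.5645 -0.2459  0.077 ]
bTL [ 0.5337 -0.2768  0.077 ]
bTR [ 0.5365 -0.2503  0.077 ]
bBR [ 0.5533 -0.2547  0.077 ]
bBL [ 0.5507 -0.2788  0.077 ]
TL [ 0.4126 -0.4174  0.098 ]
TR [ 0.4377 -0.1495  0.098 ]
cTL [ 0.4659 -0.3208  0.098 ]
cTR [ 0.4777 -0.1949  0.098 ]
cBR [ 0.6266 -0.206   0.098 ]
cBL [ 0.6122 -0.3413  0.098 ]
```

View pics/hold.png

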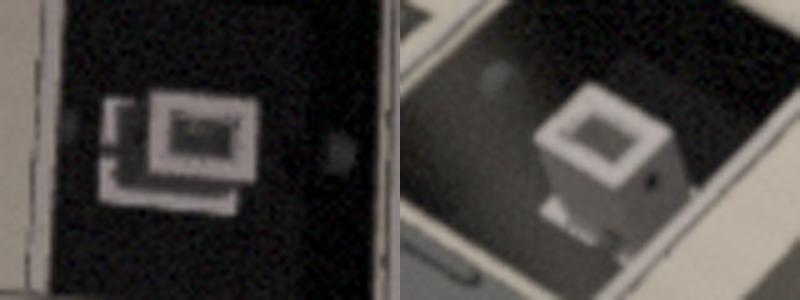

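```bash
cat >> h.py <<'E'
from scipy.optimize import least_squares
def fit(tag,pix,pts,z,x0,name='wrist'):
    KM=camf(name,tag); pix=np.array(pix,float); pts=np.array(pts,float)/1000
    def P(p):
        c,s=np.cos(p[2]),np.sin(p[2]); xy=pts[:,:2]@np.array([[c,s],[-s,c]])+p[:2]; return np.c_[xy,pts[:,2]+z]
    r=least_squares(lambda p:(proj(P(p),KM)-pix).ravel(),x0)
    print(tag,r.x[:2].round(4),np.degrees(r.x[2]).round(2),'res px',r.fun.reshape(-1,2).round(1).tolist()); return r.x
f=lambda c,k,x0,y0:[((u+.5)/k-.5+x0,(v+.5)/k-.5+y0) for u,v in c]
def crop(tag,x0,y0,w,h,k,g=1.3):
    im=cv2.imread(f'pics/{tag}.png'); c=cv2.resize(im[y0:y0+h,x0:x0+w],None,fx=k,fy=k,interpolation=2)
    cv2.imwrite(f'pics/{tag}_c.png',np.clip(c.astype(float)*g,0,255).astype('uint8'))
E
python3 -W ignore - <<'E'
from h import *
H=[(-17,-22,0),(-17,22,0),(17,22,0),(17,-22,0)]
fit('w_well',f([(185,198),(521,198),(525,468),(183,468)],8,270,120),H,.077,[.54,-.26,-.1])
fit('top',f([(258,185),(150,178),(148,88),(258,98)],5,420,180),H,.077,[.54,-.26,-.1],'top')
# stand/rack top cross check (topc crop 4x; stand x0 150,y0150; rack x0=245-100)
fit('top',f([(52,308),(102,198),(240,244),(198,370)],4,150,150),[(-35,39,0),(35,39,0),(35,-39,0),(-35,-39,0)],.042,[.52,.31,-.2],'top')
fit('top',f([(448,198),(478,88),(720,148),(692,262)],4,145,150),[(-33,71,0),(33,71,0),(33,-71,0),(-33,-71,0)],.018,[.58,.09,-.1],'top')
s=bot.sense(); print(s['tcp_pos'],s['time'],s['qvel']); bot.hold(.3); print(bot.sense()['tcp_pos'])
E
```

```text
w_well [ 0.545  -0.2659] -6.1 res px [[-1.0, 0.2], [1.0, 0.2], [-0.0, -0.2], [0.0, -0.2]]
top [ 0.5427 -0.2654] -3.47 res px [[-0.2, -0.8], [-0.1, -0.8], [0.5, 1.1], [-0.2, 0.5]]
top [0.5189 0.3148] -19.22 res px [[1.2, 2.0], [1.3, -0.4], [-0.3, -0.2], [-2.1, -1.4]]
top [0.5834 0.0918] -14.16 res px [[-0.5, 0.2], [0.0, -0.1], [0.5, 0.1], [0.1, -0.2]]
[0.55144642 0.30940634 0.22935804] 4.325 [ 0.44939066  0.06106647 -0.07972106  0.06590498 -0.14328523  0.08401605
 -0.27589929]
[0.55040908 0.3112002  0.22983516]
```

```bash
python3 -W ignore - <<'E'
from h import *
bot.reach([.521,.317,.135],eul(down(69.7))); bot.hold(.5); s=snap('wrist','w_st2'); print(s['time'],s['tcp_pos'],s['contact_force'])
crop('w_st2',225,100,190,150,4)
E
```

```text
5.6083 [0.52122011 0.31703669 0.13530805] [-0.50517511 -0.19093618  0.36731249]
```

View pics/w_st2_c.png

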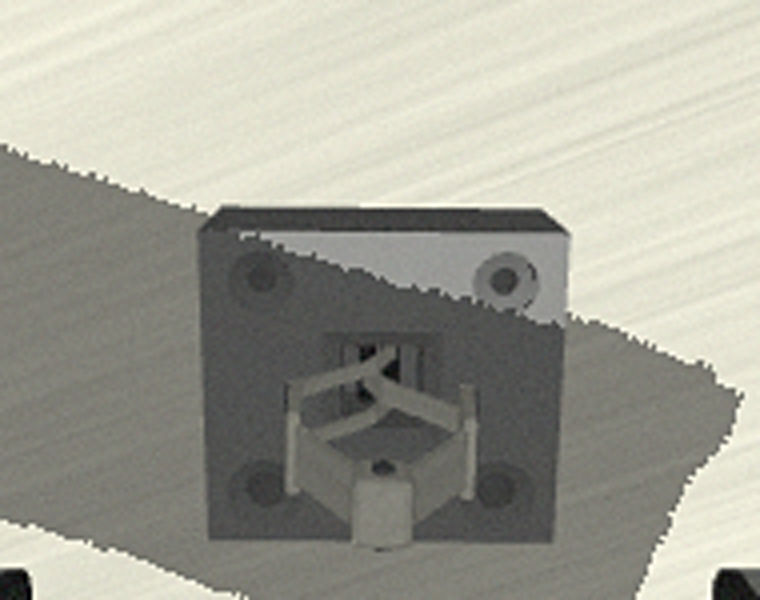

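View pics/w_st2.png

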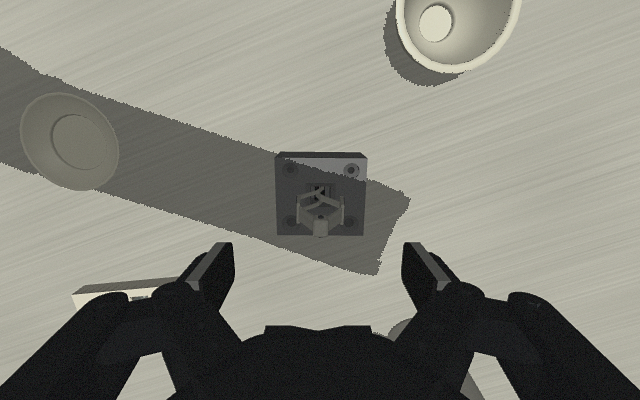

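```bash
python3 -W ignore - <<'E'
from h import *
S=[(-35,-39,0),(-35,39,0),(35,39,0),(35,-39,0)]
p=fit('w_st2',f([(197,230),(570,235),(553,543),(210,540)],4,225,100),S,.042,[.52,.31,-.35])
KM=camf('wrist','w_st2')
# predicted tweezers points
c,s=np.cos(p[2]),np.sin(p[2]); Rz=np.array([[c,-s],[s,c]])
for n,l,z in [('capN',(0,0),.113),('padL top near',(-8,-18),.084),('padL top far',(8,-18),.084),('padR near',(-8,18),.084),('padR far',(8,18),.084),('padL bot far',(8,-18),.060)]:
    P=np.r_[p[:2]+Rz@np.array(l)/1000,z]; uv=proj(P,KM)[0]; print(n,((uv-[225,100]+.5)*4-.5).round(0))
E
```

```text
w_st2 [0.5221 0.319 ] -20.7 res px [[0.1, 0.1], [0.2, -0.4], [0.1, 0.1], [-0.5, 0.2]]
capN [386. 519.]
padL top near [285. 415.]
padL top far [286. 498.]
padR near [485. 416.]
padR far [482. 499.]
padL bot far [294. 455.]
```

```bash
python3 -W ignore - <<'E'
from h import *
o=eul(down(69.3))
bot.movel([.5219,.3185,.130],o,feed=.1)
b=bot.movel([.5219,.3185,.050],feed=.1,threshold=8); s=bot.sense(); print(b,s['tcp_pos'],s['contact_force'],s['time'])
if not b:
    jaws.gripper_to(0.0,26); s=bot.sense(); print(s['grip_width'],s['tcp_pos'],s['contact_force'],s['time']); snap('wrist','w_g1')
E
```

```text
False [0.52223797 0.31889363 0.05068174] [-0.58360182  0.46099264  0.30064291] 6.8583
0.42025818211907173 [0.52216594 0.31864454 0.05042501] [-0.58894562 -1.19460242  4.36197818] 7.3667
```

View pics/w_g1.png

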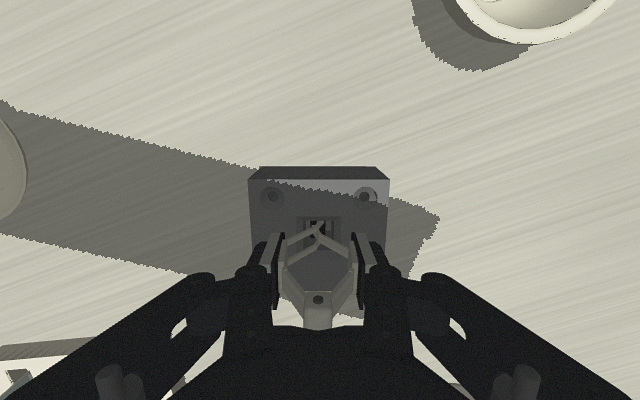

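```bash
python3 -W ignore - <<'E'
from h import *
bot.movel([.5222,.3186,.15],feed=.12)
bot.hold(.3); s=snap('wrist','w_g2'); print(s['tcp_pos'],s['contact_force'],s['grip_width'],s['time'])
c=viewer.get_calibration('wrist'); M=np.linalg.inv(c['mount'])
for P in [(.0424,-.0043,0),(.0424,.0043,0),(.0424,0,-.007),(.0424,0,.007)]: print(P,proj(np.array(P),(c['K'],M)))
crop('w_g2',240,150,160,120,5)
E
```

```text
[0.5220246  0.31853628 0.1495729 ] [-0.43833644 -0.50045664 -1.48816885] 0.4211404459355594 8.7
(0.0424, -0.0043, 0) [[311.60778788 218.11469076]]
(0.0424, 0.0043, 0) [[323.97132626 218.12928905]]
(0.0424, 0, -0.007) [[317.80107115 208.5588431 ]]
(0.0424, 0, 0.007) [[317.77809897 227.50077315]]
```

View pics/w_g2_c.png

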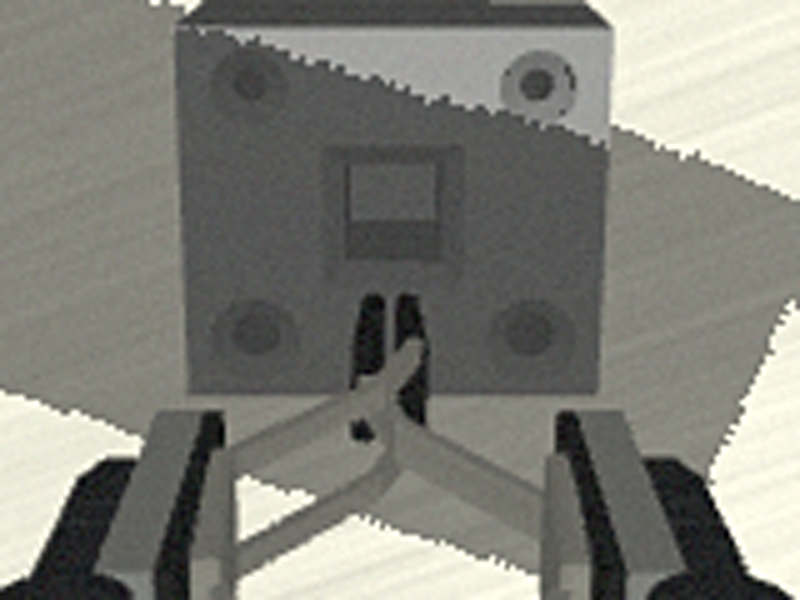

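```bash
python3 -W ignore - <<'E'
from h import *
KM=camf('wrist','w_rack'); print(ray(f([(155,235)],5,245,110)[0],.058,KM), ray(f([(605,300)],5,245,110)[0],.058,KM))
d=down(75.85).as_matrix()[:,2]
p=np.array([.5757,.05,.15])+d*.03
bot.reach(p,eul(down(75.85))); bot.hold(.4); s=snap('wrist','w_c1'); print(s['tcp_pos'],s['time'])
crop('w_c1',240,80,160,120,5)
E
```

```text
[0.5746806  0.05193139 0.058     ] [0.59589897 0.13492731 0.058     ]
[0.60474268 0.04316757 0.149998  ] 10.2583
```

View pics/w_c1.png

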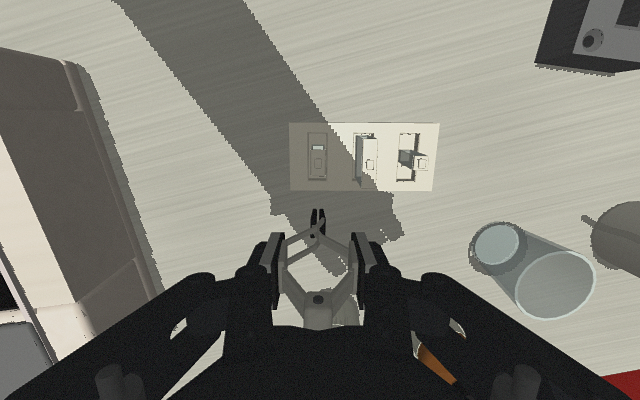

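View pics/w_c1_c.png

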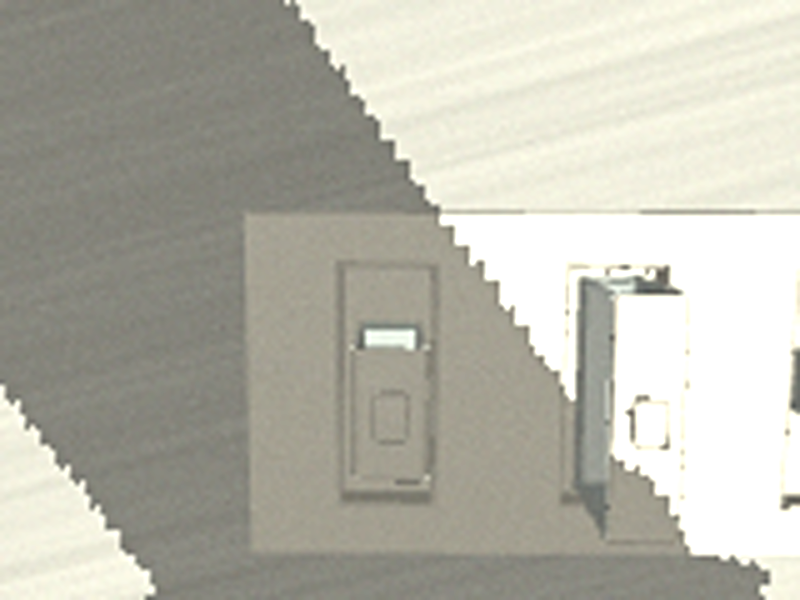

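```bash
python3 -W ignore - <<'E'
from h import *
pr=fit('w_c1',f([(245,212),(252,552)],5,240,80)+[(439.,123.5),(433.,192)],[(-33,-71,0),(33,-71,0),(-33,71,0),(33,71,0)],.018,[.58,.09,-.2])
c,s=np.cos(pr[2]),np.sin(pr[2]); print('pocket',pr[:2]+np.array([[c,-s],[s,c]])@[0,-.044])
for z in(.055,.058): fit('w_c1',f([(352,347),(429,347),(431,485),(352,485)],5,240,80),[(-11.25,-6.25,0),(-11.25,6.25,0),(11.25,6.25,0),(11.25,-6.25,0)],z,[.57,.05,-.2])
# foot edge near: (360..420, 325..348) glass
KM=camf('wrist','w_c1')
for uv in [(338,262),(437,262),(432,498),(342,498)]: print(ray(f([uv],5,240,80)[0],.018,KM).round(4))
E
```

```text
w_c1 [0.587  0.0924] -14.5 res px [[0.3, 0.3], [0.2, 0.3], [0.9, 0.0], [-1.4, -0.7]]
pocket [0.57594947 0.04979309]
w_c1 [0.5754 0.0504] -13.73 res px [[0.2, 0.6], [-0.2, 0.5], [-0.6, -0.6], [0.6, -0.5]]
w_c1 [0.5749 0.0505] -13.73 res px [[0.1, 0.4], [-0.1, 0.3], [-0.5, -0.4], [0.5, -0.4]]
[0.55   0.0464 0.018 ]
[0.5546 0.0646 0.018 ]
[0.5988 0.0529 0.018 ]
[0.5945 0.0356 0.018 ]
```

```bash
python3 -W ignore - <<'E'
from h import *
bot.movel([.5752,.0503,.14],eul(down(75.7)),feed=.1)
jaws.gripper_to(0.0,60); bot.hold(.2); s=snap('wrist','w_c2'); print(s['tcp_pos'],s['grip_width'],s['contact_force'],s['time'])
crop('w_c2',240,130,160,120,5)
E
```

```text
[0.57536826 0.05028269 0.13998768] 0.34809557008050435 [-0.49308484  0.82801136 -0.54792931] 11.2
```

View pics/w_c2_c.png

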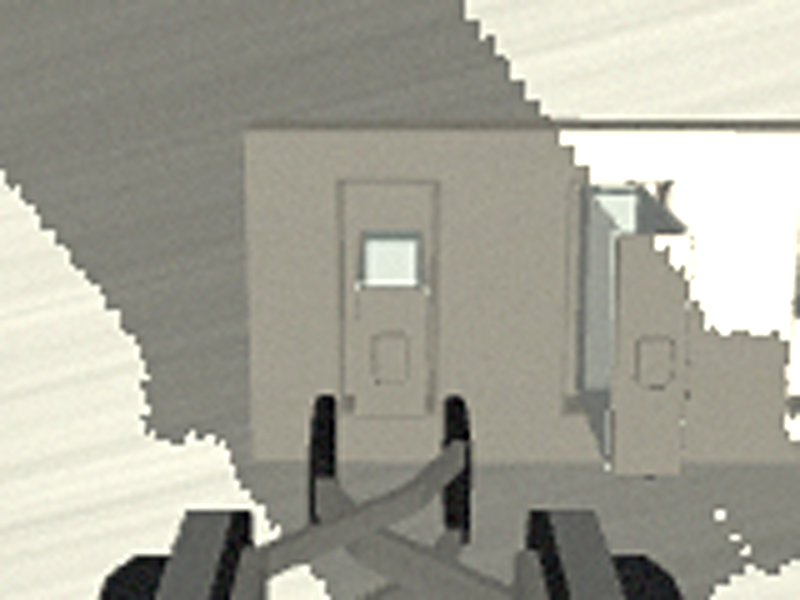

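```bash
python3 -W ignore - <<'E'
from h import *
print(bot.sense()['grip_width'])
jaws.gripper_to(0.0,75); bot.hold(.1); s=snap('wrist','w_c3'); print(s['tcp_pos'],s['grip_width'],s['contact_force'],s['time'])
crop('w_c3',240,130,160,120,5)
E
```

```text
0.35341031487211666
[0.57520554 0.05027354 0.14000884] 0.30729657189815324 [ 1.05120116 -0.22210142  0.35320934] 11.5667
```

View pics/w_c3_c.png

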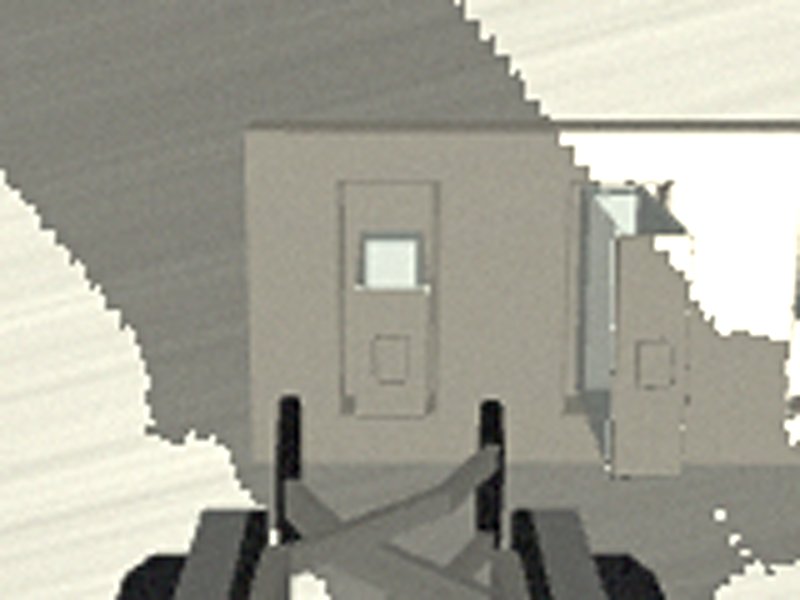

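```bash
python3 -W ignore - <<'E'
from h import *
b=bot.movel([.5752,.0503,.0749],feed=.08,threshold=6); s=bot.sense(); print(b,s['tcp_pos'],s['contact_force'],s['time'])
if not b:
    jaws.gripper_to(0.0,30); bot.hold(.2); s=snap('wrist','w_c4'); print(s['tcp_pos'],s['grip_width'],s['contact_force'],s['time'])
    crop('w_c4',240,130,160,120,5)
E
```

```text
False [0.57555742 0.05044334 0.07538267] [ 0.5051987  -0.34900351 -1.00553033] 12.5833
[0.57526177 0.05026929 0.07503729] 0.30907900956881984 [-0.33779789  0.03330593 -0.11963678] 13.0
```

View pics/w_c4_c.png

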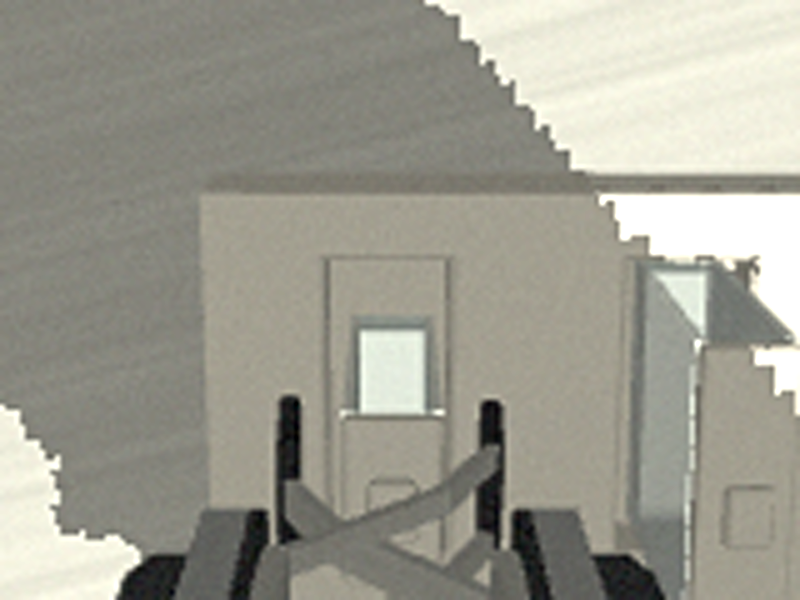

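```bash
python3 -W ignore - <<'E'
from h import *
for w in (.335,.35,.36):
    jaws.gripper_to(w,30); s=bot.sense(); print(w,s['grip_width'],s['contact_force'],s['time'])
snap('wrist','w_c5'); crop('w_c5',240,130,160,120,5)
E
```

```text
0.335 0.3377142707459952 [ 0.49718355 -0.82711529 -0.38782662] 13.2667
0.35 0.34859165112769 [ 0.02413264  0.84201401 -0.02919772] 13.4833
0.36 0.3666403622918341 [-0.14872693 -1.08742359 -0.58471335] 13.7
```

View pics/w_c5_c.png

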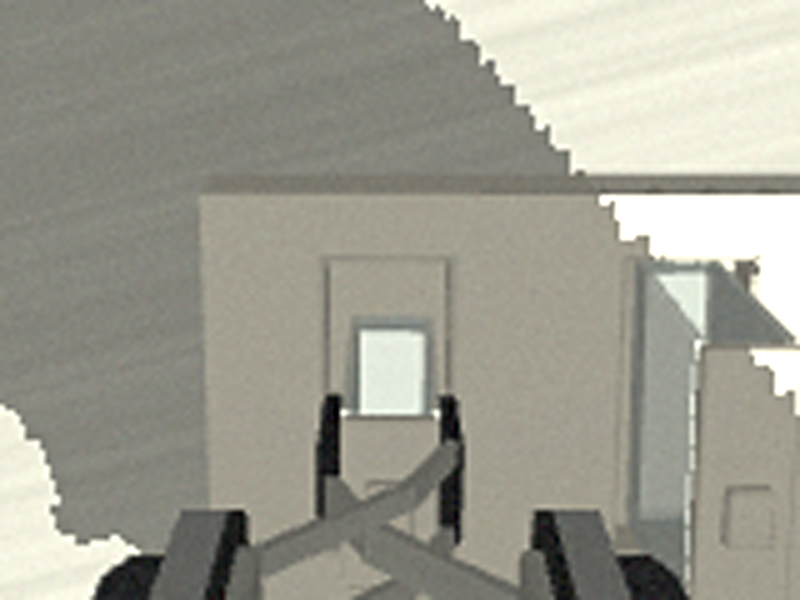

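```bash
python3 -W ignore - <<'E'
from h import *
for w in (.366,.372):
    jaws.gripper_to(w,30); s=bot.sense(); print(w,s['grip_width'],s['contact_force'],s['time'])
jaws.gripper_to(.2,28); s=bot.sense(); print(s['grip_width'],s['time'])
snap('wrist','w_c6'); crop('w_c6',240,130,160,120,5)
E
```

```text
0.366 0.3664873198922178 [-0.47067126 -0.36583439 -1.34743465] 13.9667
0.372 0.3769707033688332 [-0.24785774  0.47549644 -0.61916024] 14.1833
0.3658359789257328 14.4
```

View pics/w_c6_c.png

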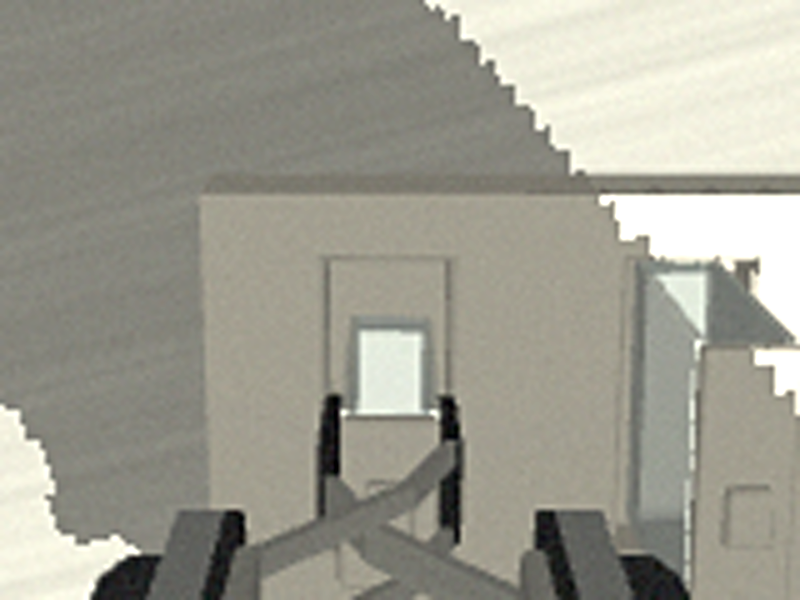

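```bash
python3 -W ignore - <<'E'
from h import *
bot.movel([.5752,.0503,.12],feed=.06); bot.hold(.3)
bot.movel([.5752,.0503,.2],feed=.12); bot.hold(.3)
s=snap('wrist','w_c7'); print(s['tcp_pos'],s['grip_width'],s['contact_force'],s['time'])
crop('w_c7',240,130,160,150,4)
E
```

```text
[0.57500705 0.05028433 0.19952958] 0.3658267763749898 [ 0.57587604  0.48658389 -1.12405748] 16.7667
```

View pics/w_c7_c.png

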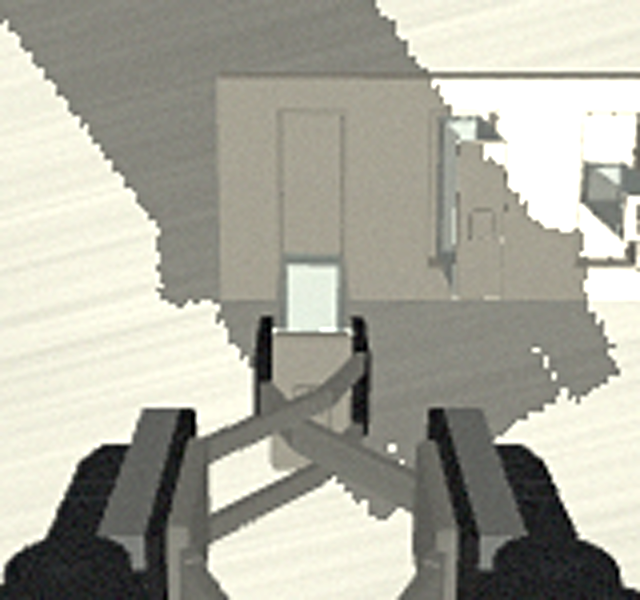

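```bash
python3 -W ignore - <<'E'
from h import *
c=viewer.get_calibration('wrist'); M=np.linalg.inv(c['mount'])
for P in [(.069,-.00625,-.01125),(.069,.00625,-.01125),(.018,-.00625,-.01125),(.018,0.00625,-.01125)]: print(((proj(np.array(P),(c['K'],M))[0]-[240,130]+.5)*4-.5).round(0))
d=down(-6).as_matrix()[:,2]
bot.reach(np.array([.545,-.266,.21])+d*.03,eul(down(-6))); bot.hold(.5); s=snap('wrist','w_w2'); print(s['tcp_pos'],s['grip_width'],s['contact_force'],s['time'])
crop('w_w2',220,90,190,150,4)
E
```

```text
[281. 252.]
[346. 252.]
[272. 340.]
[355. 340.]
[ 0.54190034 -0.29570434  0.210005  ] 0.3667265500581195 [-0.23279754 -0.30183389  0.1468513 ] 18.625
```

View pics/w_w2_c.png

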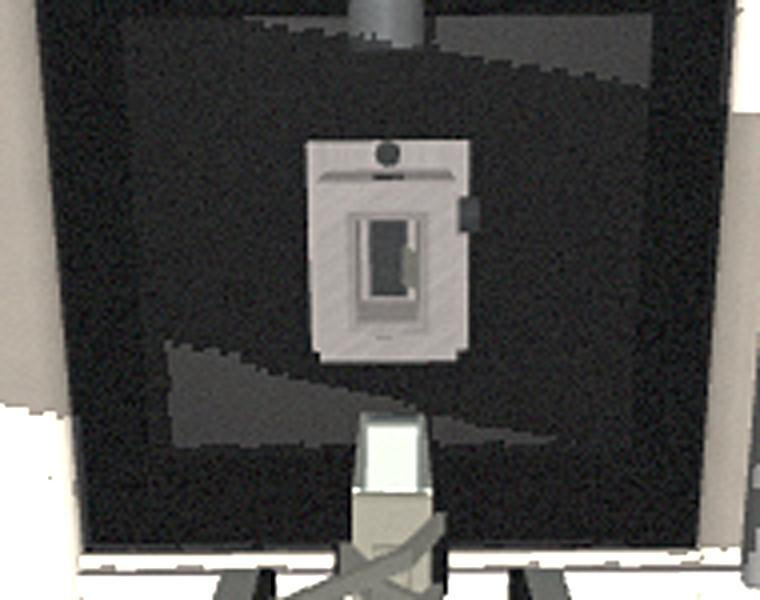

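View pics/w_w2.png

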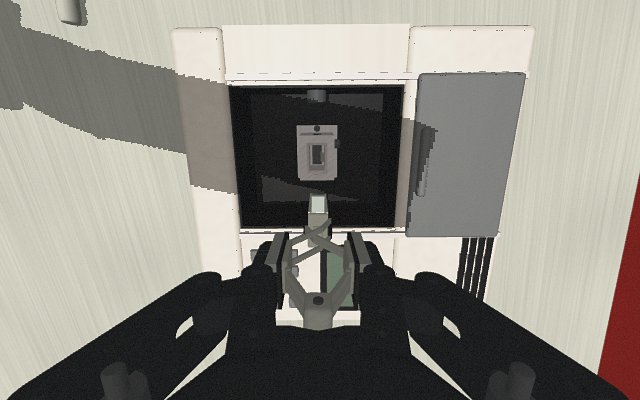

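```bash
python3 -W ignore - <<'E'
from h import *
crop('w_w2',290,120,56,64,9,1.6)
E
```

```text
(no output)
```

View pics/w_w2_c.png

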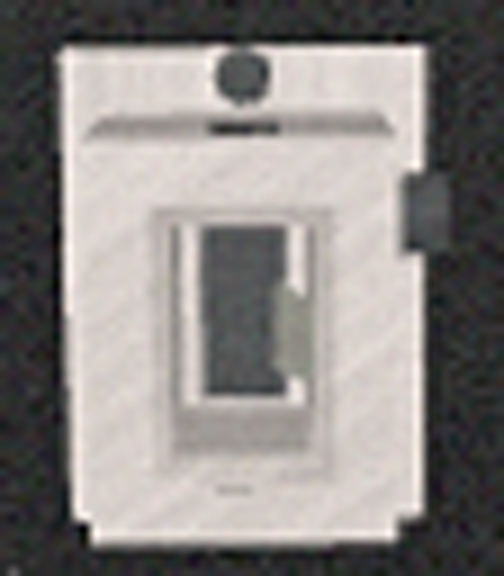

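```bash
python3 -W ignore - <<'E'
from h import *
def rect(a,b): return [(-a,b,0),(a,b,0),(a,-b,0),(-a,-b,0)]
b=f([(155,208),(332,208),(328,475),(158,475)],9,290,120); k=f([(86,135),(394,135),(397,545),(90,545)],9,290,120)
fit('w_w2',b,rect(10,15),.077,[.54,-.26,-.1]); fit('w_w2',k,rect(17,22),.077,[.54,-.26,-.1]); fit('w_w2',b+k,rect(10,15)+rect(17,22),.077,[.54,-.26,-.1])
E
```

```text
w_w2 [ 0.5451 -0.2661] -6.04 res px [[-0.6, -0.5], [0.6, -0.5], [0.7, 0.6], [-0.6, 0.5]]
w_w2 [ 0.5449 -0.2662] -5.66 res px [[-0.6, 0.3], [0.8, 0.2], [-0.1, -0.3], [-0.1, -0.2]]
w_w2 [ 0.545  -0.2662] -5.77 res px [[-0.7, -0.4], [0.4, -0.5], [0.7, 0.6], [-0.6, 0.6], [-0.5, 0.3], [0.9, 0.2], [-0.0, -0.3], [-0.0, -0.2]]
```

```bash
python3 -W ignore - <<'E'
from h import *
bot.movel([.545,-.2662,.21],eul(down(-5.9)),feed=.08)
bot.movel([.545,-.2662,.153],feed=.06); bot.hold(.5); s=snap('wrist','w_w3'); print(s['tcp_pos'],s['tcp_rot'],s['grip_width'],s['contact_force'],s['time'])
crop('w_w3',270,150,100,100,6,1.6)
E
```

```text
[ 0.54500251 -0.26620597  0.1530125 ] [104.34258966  89.99828857   8.442876  ] 0.36951800363939313 [-0.1007664  -0.65687462 -0.45057751] 20.8
```

View pics/w_w3_c.png

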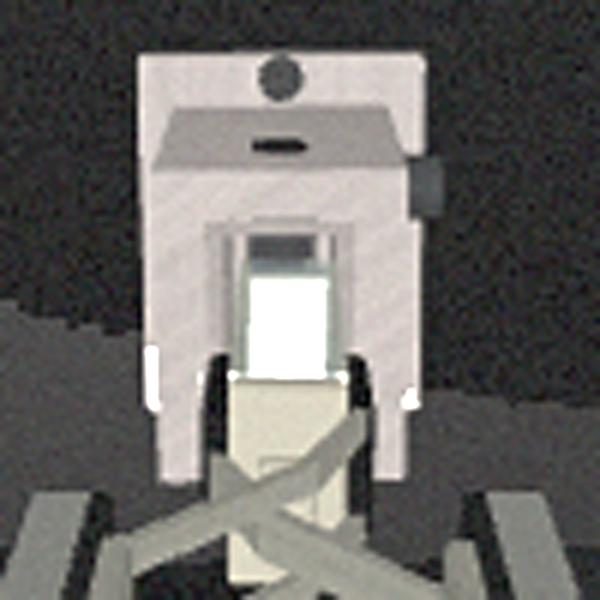

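```bash
python3 -W ignore - <<'E'
from h import *
c=viewer.get_calibration('wrist'); print(c['mount'].round(5)); print(np.linalg.det(c['mount'][:3,:3]))
M=np.linalg.inv(c['mount']); print(M.round(5)); 
c2=viewer.get_calibration('wrist'); print(abs(c2['mount']-c['mount']).max())
b=(lambda m:m)(0)
for P in [(.0424,0,0),(.069,0,-.01125),(.076,0,0.)]: print(proj(np.array(P),(c['K'],M)))
def rect(a,b): return [(-a,b,0),(a,b,0),(a,-b,0),(-a,-b,0)]
fit('w_w3',f([(175,107),(390,107)],6,270,150),[(-17,22,-35),(17,22,-35)],.077,[.54,-.26,-.1])
fit('w_w3',f([(155,168),(408,168),(408,480),(160,480)],6,270,150),rect(17,22),.077,[.54,-.26,-.1])
E
```

```text
[[ 1.1200e-03 -2.7479e-01  9.6150e-01 -1.4257e-01]
 [ 1.0000e+00  1.1900e-03 -8.2000e-04  1.3100e-03]
 [-9.2000e-04  9.6150e-01  2.7480e-01 -6.9130e-02]
 [ 0.0000e+00  0.0000e+00  0.0000e+00  1.0000e+00]]
0.9999999999999964
[[ 1.1200e-03  1.0000e+00 -9.2000e-04 -1.2200e-03]
 [-2.7479e-01  1.1900e-03  9.6150e-01  2.7290e-02]
 [ 9.6150e-01 -8.2000e-04  2.7480e-01  1.5608e-01]
 [ 0.0000e+00  0.0000e+00  0.0000e+00  1.0000e+00]]
0.0
[[315.88324618 218.98498473]]
[[316.10685238 193.32992227]]
[[316.1660657  204.43368012]]
w_w3 [ 0.5455 -0.2641] -5.83 res px [[-0.8, 0.0], [0.8, 0.0]]
w_w3 [ 0.5455 -0.2661] -5.59 res px [[-0.4, 0.2], [0.5, 0.0], [-0.3, -0.2], [0.2, -0.0]]
```

```bash
for i in 1 2 3 4 5 6 7 8; do python3 -W ignore - <<'E'
from h import *
c=viewer.get_calibration('wrist'); m=c['mount']; print(m[:3,3].round(4), R.from_matrix(m[:3,:3]).as_rotvec().round(4))
E
done
```

```text
[-0.1426  0.0013 -0.0691] [1.0015 1.0016 1.3266]
[-0.1426  0.0013 -0.0691] [1.0015 1.0016 1.3266]
[-0.1426  0.0013 -0.0691] [1.0015 1.0016 1.3266]
[-0.1426  0.0013 -0.0691] [1.0015 1.0016 1.3266]
[-0.1426  0.0013 -0.0691] [1.0015 1.0016 1.3266]
[-0.1426  0.0013 -0.0691] [1.0015 1.0016 1.3266]
[-0.1426  0.0013 -0.0691] [1.0015 1.0016 1.3266]
[-0.1426  0.0013 -0.0691] [1.0015 1.0016 1.3266]
```

```bash
python3 -W ignore - <<'E'
from h import *
crop('w_w3',295,180,45,55,11,1.0)
E
```

```text
(no output)
```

View pics/w_w3_c.png

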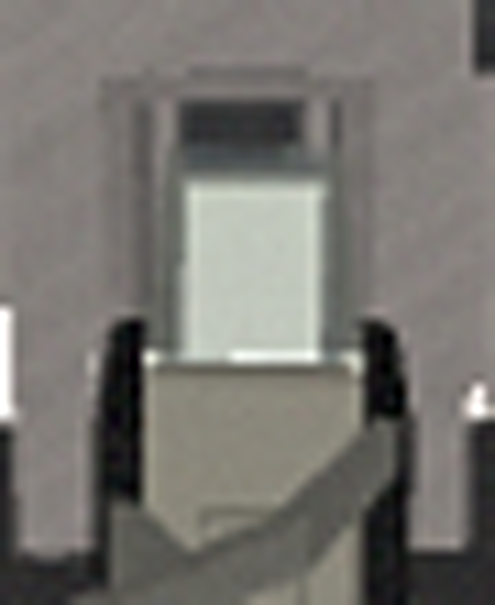

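```bash
python3 -W ignore - <<'E'
from h import *
bot.movel([.544,-.2658,.151],feed=.02); bot.hold(.2); s=bot.sense(); print(s['contact_force'])
b=bot.movel([.544,-.2658,.135],feed=.02,threshold=3); s=bot.sense(); print(b,s['tcp_pos'],s['contact_force'],s['wrist_torque'],s['time'])
snap('wrist','w_w4'); crop('w_w4',270,150,100,100,6,1.4)
E
```

```text
[ 0.25930816 -0.31671996 -1.16112209]
False [ 0.54387209 -0.26577744  0.13496543] [-1.08489038 -0.68885149 -0.47371652] [ 0.06652173  0.35208636 -0.02388416] 22.2667
```

View pics/w_w4_c.png

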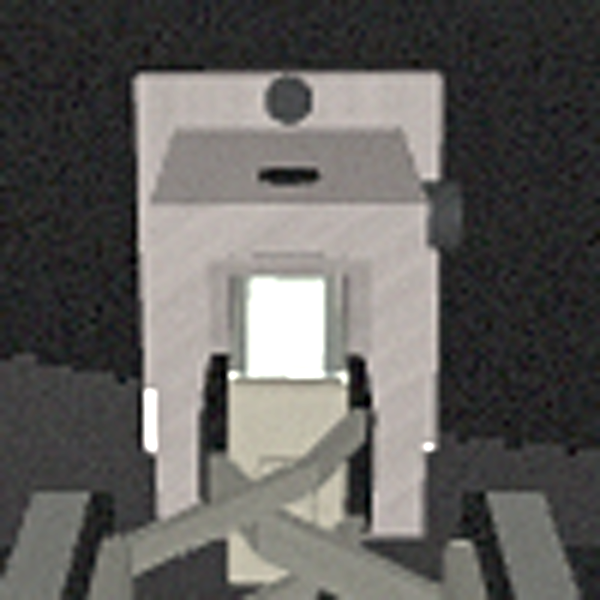

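```bash
python3 -W ignore - <<'E'
from h import *
bot.hold(.2); f0=np.mean([bot.sense()['contact_force']]+[(bot.hold(.02),bot.sense()['contact_force'])[1] for _ in range(5)],axis=0); print('f0',f0)
b=bot.movel([.544,-.2658,.1185],feed=.01,threshold=5); s=bot.sense(); print(b,s['tcp_pos'],s['contact_force'],s['wrist_torque'],s['grip_width'],s['time'])
for _ in range(6): bot.hold(.05); s=bot.sense(); print(s['tcp_pos'][2].round(5),(s['contact_force']-f0).round(2))
snap('wrist','w_w5'); crop('w_w5',270,150,100,100,6,1.4)
E
```

```text
f0 [-1.16783718  0.1844959  -0.8601208 ]
True [ 0.54384021 -0.26581505  0.11994557] [-1.08737199  0.19521076  5.62210677] [ 0.07175573  0.29121664 -0.00085578] 0.3663738765348372 23.9583
0.11995 [-0.72 -1.09  6.27]
0.11994 [ 0.45 -0.34  7.12]
0.11993 [0.17 0.38 5.33]
0.11993 [ 0.22 -0.17  5.03]
0.11991 [ 0.64 -0.39  5.82]
0.11994 [0.64 0.5  5.82]
```

View pics/w_w5_c.png

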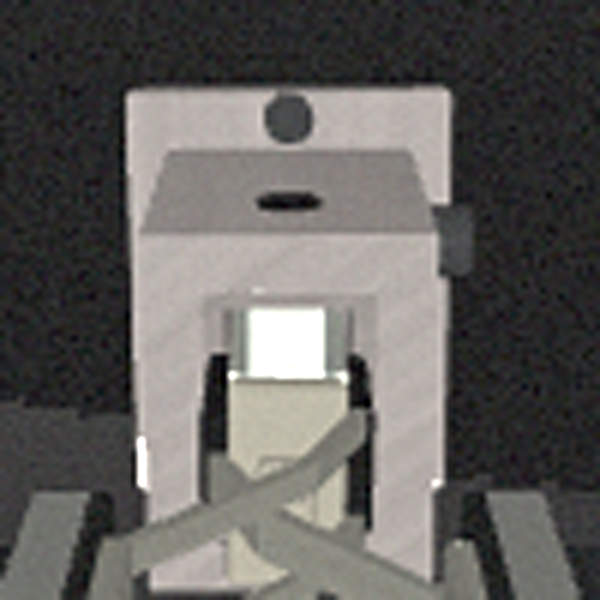

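```bash
python3 -W ignore - <<'E'
from h import *
def F(n=5):
    a=[]
    for _ in range(n): bot.hold(.02); a.append(bot.sense()['contact_force'])
    return np.mean(a,axis=0)
bot.movel([.544,-.2658,.1210],feed=.01); print(F())
jaws.gripper_to(0.0,75); s=bot.sense(); print(s['grip_width'],F(),s['time'])
b=bot.movel([.544,-.2658,.1245],feed=.03); print(F())
snap('wrist','w_w6'); crop('w_w6',270,150,100,100,6,1.4); print(bot.sense()['time'],bot.sense()['tcp_pos'])
E
```

```text
[-1.25524848  0.08882604 -0.45220509]
0.3108257959057987 [ 0.00603524 -0.32766803 -0.60856813] 24.9917
[ 0.37804923  0.16321634 -0.62500236]
25.475 [ 0.54400589 -0.2658023   0.12451577]
```

View pics/w_w6_c.png

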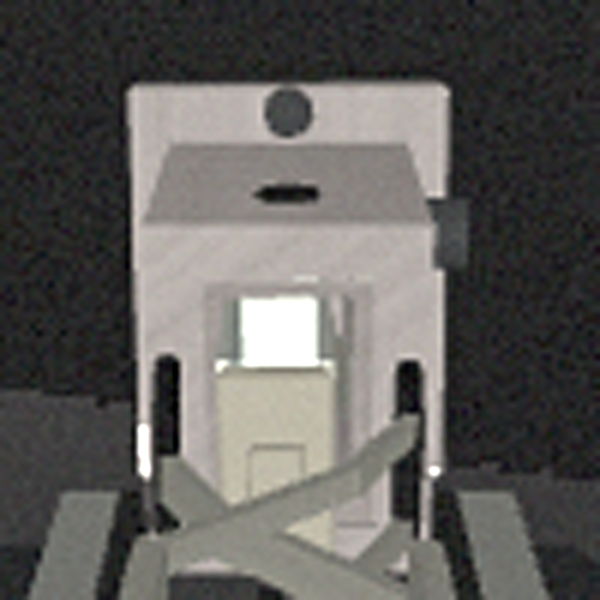

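```bash
python3 -W ignore - <<'E'
from h import *
def F(n=5):
    a=[]
    for _ in range(n): bot.hold(.02); a.append(bot.sense()['contact_force'])
    return np.mean(a,axis=0)
bot.movel([.5429,-.2657,.1245],feed=.02)
for w in (.345,.36,.372): jaws.gripper_to(w,30)
jaws.gripper_to(.2,28); f0=F(); print(bot.sense()['grip_width'],f0)
b=bot.movel([.5429,-.2657,.1190],feed=.01,threshold=5); s=bot.sense(); print(b,s['tcp_pos'],s['contact_force'],s['time'])
for _ in range(6): bot.hold(.05); s=bot.sense(); print(s['tcp_pos'].round(5),(s['contact_force']-f0).round(2))
snap('wrist','w_w7'); crop('w_w7',270,150,100,100,6,1.4); print(bot.sense()['time'])
E
```

```text
0.3673274412255709 [ 1.31685947 -0.51923094 -1.85054076]
True [ 0.54314457 -0.26567788  0.12412088] [-0.50705789  1.27681607  5.5706685 ] 26.9333
[ 0.54316 -0.26568  0.1241 ] [-1.66  1.66  7.41]
[ 0.54318 -0.2657   0.12411] [-1.57  0.88  7.26]
[ 0.54316 -0.26567  0.12408] [-1.63  0.84  7.25]
[ 0.54317 -0.26569  0.12411] [-1.54  1.54  7.59]
[ 0.54317 -0.26569  0.1241 ] [-2.17  0.65  7.34]
[ 0.54316 -0.26569  0.12411] [-1.59  0.83  7.19]
27.2833
```

View pics/w_w7_c.png

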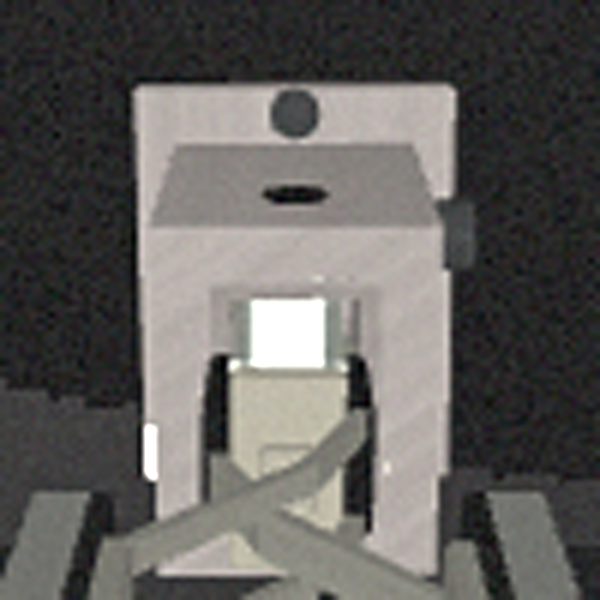

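```bash
python3 -W ignore - <<'E'
from h import *
def F(n=5):
    a=[]
    for _ in range(n): bot.hold(.02); a.append(bot.sense()['contact_force'])
    return np.mean(a,axis=0)
p=bot.sense()['tcp_pos']; z=p[2]; print(F())
for i in range(8):
    z-=.00012; bot.movel([.5431,-.2657,z],feed=.005,threshold=3); v=F(); print(round(z,5),bot.sense()['tcp_pos'].round(5),v.round(2))
    if v[2]>7.4: break
bot.hold(.3); print(F(),bot.sense()['time'])
E
```

```text
[-0.38799066  0.40503191  5.43524727]
0.12398 [ 0.54315 -0.26567  0.12411] [0.14 0.68 4.92]
0.12386 [ 0.54323 -0.26574  0.12416] [-0.38  0.15  5.46]
0.12374 [ 0.54325 -0.26573  0.12411] [-0.64  0.17  6.04]
0.12362 [ 0.54326 -0.26576  0.12408] [-0.73  0.61  6.8 ]
0.1235 [ 0.54333 -0.26576  0.1241 ] [-0.79  0.48  7.96]
[-0.99987125  0.22311904  7.69531257] 29.375
```

```bash
python3 -W ignore - <<'E'
from h import *
bot.movel([.5431,-.2657,.1241],feed=.01)
jaws.gripper_to(0.0,75); s=bot.sense(); print(s['grip_width'],s['contact_force'],s['time'])
bot.movel([.5435,-.2657,.14],feed=.03); 
bot.movel([.5435,-.2657,.215],feed=.12)
d=down(-5.9).as_matrix()[:,2]
for w in (.345,.36,.375): jaws.gripper_to(w,30)
jaws.gripper_to(.41,30); print(bot.sense()['grip_width'])
jaws.gripper_to(.2,28); print(bot.sense()['grip_width'])
bot.movel(np.array([.5435,-.2657,.215])+d*.03,feed=.1); bot.hold(.3)
s=snap('wrist','w_w8'); crop('w_w8',240,120,150,120,5,1.4); print(s['time'],s['tcp_pos'],s['grip_width'])
E
```

```text
0.3137426627722004 [ 0.04419709 -0.02131311  0.28715567] 29.8417
0.4156044536361374
0.4134310650129733
33.1333 [ 0.54059208 -0.2950437   0.21506367] 0.4120976392274561
```

View pics/w_w8_c.png

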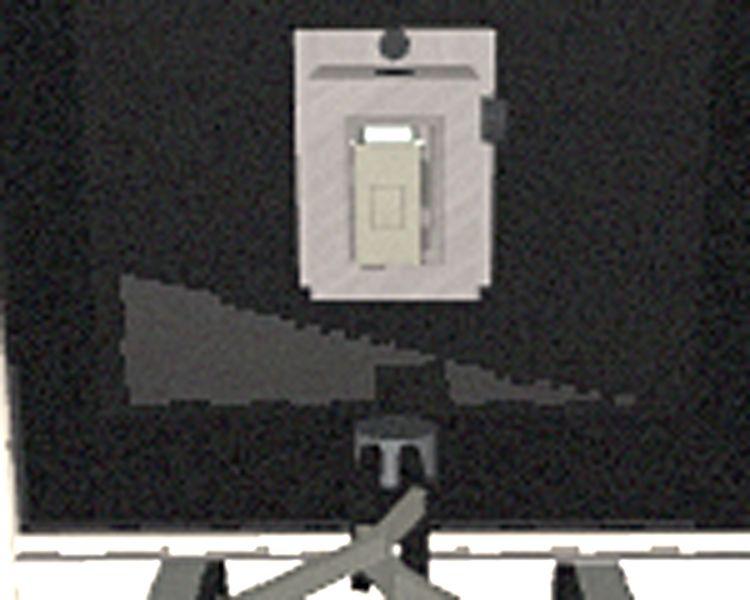

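```bash
python3 -W ignore - <<'E'
from h import *
bot.reach([.5222,.3186,.2],eul(down(69.3)))
bot.movel([.5222,.3186,.15],feed=.1); bot.hold(.4)
s=snap('wrist','w_r1'); crop('w_r1',240,150,160,120,5); print(s['time'],s['tcp_pos'],s['grip_width'])
E
```

```text
36.4333 [0.52229046 0.31867033 0.150239  ] 0.40910843861533674
```

View pics/w_r1_c.png

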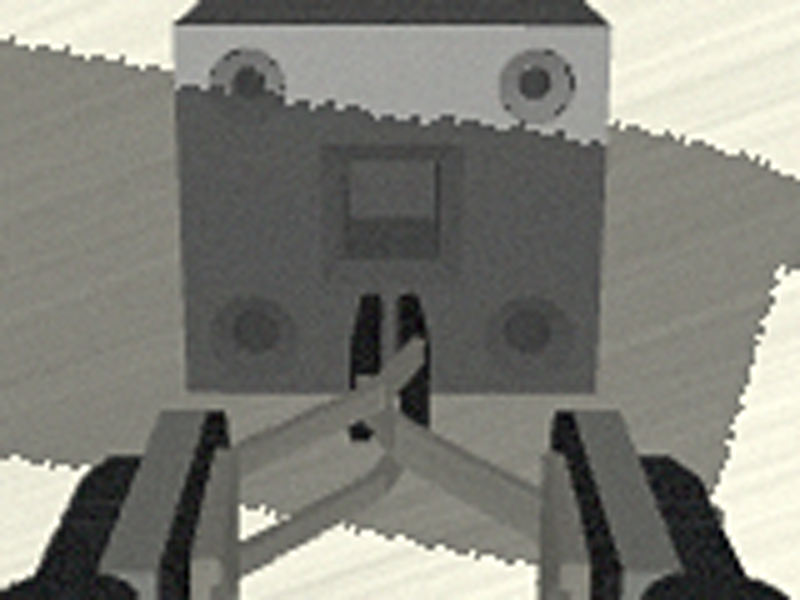

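```bash
python3 -W ignore - <<'E'
from h import *
bot.movel([.5222,.3186,.09],feed=.05,threshold=6)
b=bot.movel([.5222,.3186,.0503],feed=.04,threshold=4); s=bot.sense(); print(b,s['tcp_pos'],s['contact_force'],s['grip_width'],s['time'])
if s['tcp_pos'][2]<.054:
    jaws.gripper_to(.5,30); jaws.gripper_to(1.0,30); bot.hold(.2)
    bot.movel([.5222,.3186,.14],feed=.08); bot.hold(.3); s=snap('wrist','w_r2'); crop('w_r2',225,100,190,150,4); print(s['contact_force'],s['time'])
E
```

```text
True [0.52202889 0.3184487  0.0504668 ] [ 0.63610222 -1.32197707  5.56189646] 0.4097202159591659 38.7833
[-0.46963542 -0.26216829  0.42577997] 41.3083
```

View pics/w_r2_c.png

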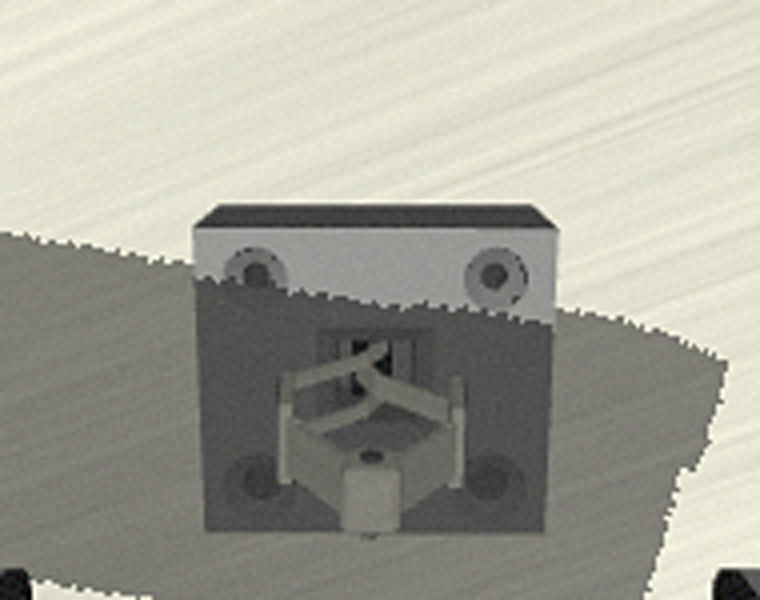

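```bash
python3 -W ignore - <<'E'
from h import *
bot.movel([.5222,.3186,.2],feed=.15); bot.hold(.3)
snap('top','t9'); a=cv2.imread('pics/t9.png'); b=cv2.imread('pics/top0.png')
cv2.imwrite('pics/cmp.png',np.vstack([cv2.resize(i[155:225,250:330],None,fx=4,fy=4,interpolation=2) for i in (b,a)]))
E
```

```text
(no output)
```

View pics/cmp.png

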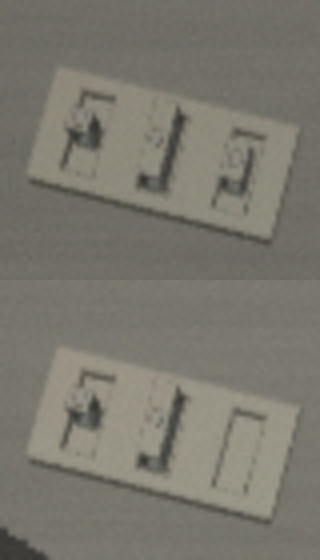

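View pics/t9.png

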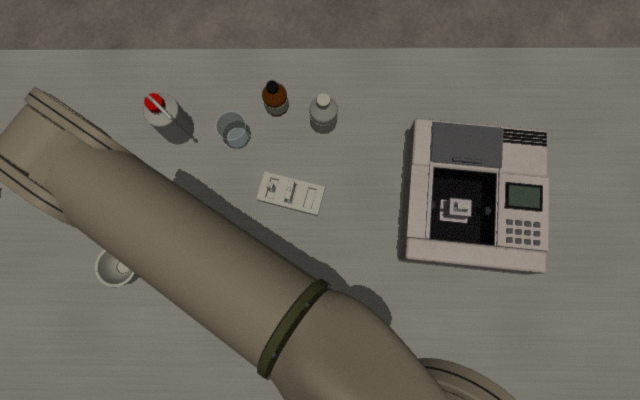

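Before and after match for the short and long cells, the middle cell's pocket is empty, and the cell stands in the holder (around 459,207). The arm is clear of everything, so I'm handing in.

```bash
python3 -W ignore - <<'E'
from h import *
bot.sign_off(); print(bot.sense()['time'])
E
```

```text
the job is handed in; nothing more can be done
the job is handed in; nothing more can be done
```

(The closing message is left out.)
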